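# Pack the specimen carrier and work its sticky cover shut

## Robot

A 6-joint arm with a two-finger parallel gripper is mounted at the origin on a cart in front of the work surface, level with it; the furniture and walls round the work are solid. World frame = base frame: x ahead of the robot, y to its left, z up, the work surface at z = 0. Lengths are in m, angles in rad, forces in N, time in s.
With the tool pointing down it reaches from about 0.35 to 0.975 m from the base axis. Payload 4.9 kg.
Tool frame: the origin (TCP) lies on the centre line of the jaws, within the pads' length; the fingertips stand 14 mm ahead of it and the grasp point (between the pads) lies 5 mm behind it; x points along the fingers, z is the direction in which the jaws open and shut, and the axes are right-handed (so a half turn about x gives the same grasp; the last joint's range is limited). The gripper opens to 85 mm and grips with 20 to 120 N. Pads are 22 mm wide; open, the fingers measure 114 mm over their backs; the gripper's body (76 mm by 85 mm) begins 54 mm behind the grasp point. The pads swing forward as they close: fully open they stand 13 mm farther back than shut.
Start: joints at [-1.403, 0.053, 1.613, -0, 1.476, -0.119], TCP at [0.177, -0.599, 0.245] pointing down, gripper open.
Joint ranges: [-3.01, 3.01], [-1.01, 2.22], [0.06, 2.58], [-1.02, 4.17], [0.09, 2.62], [-3.14, 3.14]. Speed limits (rad/s): [2.57, 2.57, 3.14, 3.14, 3.14, 3.14].

## Interface

Orientations are given as a rotation vector (axis times angle).
In Python, from station import ctrl gives the robot as it stands.
- The arm moves only by the tool move_arm, never from a script. Its argument "increments" is a list that holds one entry, the list of rows, each a list of 4 numbers: the shift along the tool's x, y, z in units of 25 cm (1.0 is 25 cm), then the turn about the tool's x in units of 90 degrees (1.0 is 90 degrees). A call has 1 to 20 rows; each row shifts and turns the commanded pose from where the row before left it, along the tool's axes as they then stand; what a row does not reach is not made up. A row lasts 1/12 s, in which the tool goes at most 41.7 mm and 7.16 degrees, less where a joint would pass 70% of its speed; a pose out of reach is approached as far as the arm can. A call with a number of a shift or a turn outside -1 to 1 is refused whole. A call with a gripper value outside its range is refused whole. "gripper" is the closure, from 0 (fully open) to 1 (shut), set as the call begins (left out, the last holds). The fingers move at their own pace and stop on an object; "squeeze" is the grip in N (left out, the last holds). Time passes only in rows, so rows that do not move let the fingers close. It gives the time, the measured TCP pose, the force and the opening at its end, in the units of the state.
- ctrl.get_obs(): the state, without advancing time (a new reading comes with each control period).
- ctrl.get_image(name): name is "side" or "top"; returns a dict with "pixels" (384x512x3 uint8, red, green, blue), "depth" (384x512 float32, m along the optical axis (not along the pixel's ray), 0 where there is no reading), "K" (3x3 intrinsics, pixels), "extrinsics" (4x4, takes a point from camera to world coordinates). Camera axes: x right, y up, looking along -z (the intrinsics and any distortion apply to the point x, -y, -z); pixel columns grow to the right and rows downward; lengths in m; the calibration is good to about 2 mm. A picture is of the moment at which its call begins.
- ctrl.finish_job(): hands the job in, once; it reports no verdict.
Trained networks look in the newest picture that a camera, given by its name, has taken for a name from the list of things; names that differ only in an ending like _2 or _b are one class to them, and where a whole thing is asked for, a point or a joint stands for the part that bears it (a point fixed in the world has none). Each returns a list of dicts, best first, with "score" (0 to 1); they miss things now and then, are a little off and sometimes report something else, mostly with a low value. They report only what shows in the picture. A call takes as long as a camera call.
- ctrl.trace(camera, target): "region" (384x512 bool, what is visible of it) and "pixel" ([row, column] in pixels, amid what is visible of it).
The state is a dict: "t": time; "q": joint angles; "dq": joint speeds; "effort": joint torques, N m; "tool_pos": TCP position; "tool_rot": TCP orientation; "contact_force": force on the tool from outside, world axes, zero at the start; "wrist_torque": the same for the moment, N m; "opening": finger opening in m.
Only numpy, scipy, OpenCV 4.12 (cv2) and the standard library are available. Lean on these libraries where they do the work, as an engineer would, in place of code of your own. Each camera call takes 0.05 s, during which the arm holds its last target. There are 200 camera calls.

## Task

Pack the specimen carrier for the courier: work its sticky sliding cover back off the cells, press the lid of every specimen pot on the mat fully home, and stand each pot upright in a cell of its own. Then work the cover fully shut and square against the front wall. The cover wedges when one end runs ahead, so push its two knobs in turn, a little at each end, and do not force it; leave the tape roll and the vial where they are.

Things in the scene. Friction and masses are not known exactly. Their poses are not given: they have to be found in the camera images.
- carrier: Specimen carrier, white plastic case 240 x 240 x 84 mm, fixed; origin at the centre of its underside; x from its front (robot side) to its back, y to its left, z up. In front an open bay, behind it a closed deck. Along both side walls run rails: ledges at z = 74 with steel lips above (tops at 84.5 mm, reaching in to y = +-105 mm); the cover slides in them along x.
- cover: Sliding steel cover, 116 (x) x 206 (y) x 5 mm, 0.8 kg, captive in the rails; origin at the centre of its underside. In the carrier's frame its origin's x is +56 mm fully open, -56 mm fully shut. Only a 56 mm shoe at each end guides it: pushed at one end, that end advances 20 to 40 mm, then the cover is skewed 5 to 6 degrees and wedges; pushing the other end frees it.
- knob_left (a point): Black tapered knob on the left (carrier +y) end of the cover, 27 mm wide at its foot, 21 mm near its top, 24 mm high; this point is on its axis, 12 mm above the cover's top face; the knob ends 12 mm above this point. It stands 86 mm left of the cover's origin, level with it along x.
- knob_right (a point): The same knob on the right (carrier -y) end, 86 mm right of the cover's origin.
- mat: Grey plastic mat, 270 (x) x 160 (y) x 2 mm, fixed, on which the pots stand at the start; origin at the centre of its underside. Mat and carrier lie side by side (which is left varies) inside the trolley's thin guard rail, a wire 62 to 68 mm above the top that passes 15 to 17 cm in front of and behind their centres.
- tape_roll: Bystander: roll of tape lying flat, 69 mm across, 25 mm high; origin at the centre of its underside.
- vial: Bystander: glass vial with dark cap, 29 mm across, 74 mm high, upright; origin at the centre of its underside.
- cell_1 (a point): Centre of the floor of the leftmost cell of the rack (5 mm above the carrier's underside); the cell is 48 x 48 mm inside, its walls 30 mm high; cells are 52 mm apart.
- cell_2 (a point): Centre of the floor of the second from the left cell of the rack (5 mm above the carrier's underside); the cell is 48 x 48 mm inside, its walls 30 mm high; cells are 52 mm apart.
- cell_3 (a point): Centre of the floor of the third from the left cell of the rack (5 mm above the carrier's underside); the cell is 48 x 48 mm inside, its walls 30 mm high; cells are 52 mm apart.
- cell_4 (a point): Centre of the floor of the rightmost cell of the rack (5 mm above the carrier's underside); the cell is 48 x 48 mm inside, its walls 30 mm high; cells are 52 mm apart.
- pot_1_centre (a point): Specimen pot, milky plastic, round, upright, body 39 mm across with a ribbed white push-on lid 44 mm across and 16 mm tall; 66 mm high with the lid home, up to 73 mm with the lid proud, about 0.1 kg, bottom-heavy; this point is on its axis 33 mm above its foot. May be absent.
- pot_1_lid (a joint): How far the lid of pot_1 is pressed on, in m: 0 = 7 mm proud, 0.007 = fully home (top 66 mm above the pot's foot). It takes about 6 N to move and stays where it is left.
- pot_2_centre (a point): Specimen pot, milky plastic, round, upright, body 39 mm across with a ribbed white push-on lid 44 mm across and 16 mm tall; 66 mm high with the lid home, up to 73 mm with the lid proud, about 0.1 kg, bottom-heavy; this point is on its axis 33 mm above its foot. May be absent.
- pot_2_lid (a joint): How far the lid of pot_2 is pressed on, in m: 0 = 7 mm proud, 0.007 = fully home (top 66 mm above the pot's foot). It takes about 6 N to move and stays where it is left.
- pot_3_centre (a point): Specimen pot, milky plastic, round, upright, body 39 mm across with a ribbed white push-on lid 44 mm across and 16 mm tall; 66 mm high with the lid home, up to 73 mm with the lid proud, about 0.1 kg, bottom-heavy; this point is on its axis 33 mm above its foot. May be absent.
- pot_3_lid (a joint): How far the lid of pot_3 is pressed on, in m: 0 = 7 mm proud, 0.007 = fully home (top 66 mm above the pot's foot). It takes about 6 N to move and stays where it is left.
- pot_4_centre (a point): Specimen pot, milky plastic, round, upright, body 39 mm across with a ribbed white push-on lid 44 mm across and 16 mm tall; 66 mm high with the lid home, up to 73 mm with the lid proud, about 0.1 kg, bottom-heavy; this point is on its axis 33 mm above its foot. May be absent.
- pot_4_lid (a joint): How far the lid of pot_4 is pressed on, in m: 0 = 7 mm proud, 0.007 = fully home (top 66 mm above the pot's foot). It takes about 6 N to move and stays where it is left.
- bay_floor (a point): Centre of the bay's floor, 5 mm above the carrier's underside. The bay is 112 mm long in the carrier's x (from x = -114 to -2 mm) and 210 mm in y, walls up to z = 74 (front wall 84); its low grey rack, top at z = 35 mm, makes four cells side by side along y.
- hood_top (a point): Centre of the top of the fixed hood over the middle of the deck, 88 mm above the carrier's underside; the hood spans 119 mm in x (0 to 120) and 100 mm in y; the cover slides back under it, its knobs passing left and right of it.
- cover_front (a point): Middle of the cover's front edge, which meets the carrier's front wall when shut and stands at the front of the deck when open. Sliding takes 3 to 8 N at a knob; freeing the wedged cover takes a push of up to 20 to 30 N at the end that lags; at the end that leads it hardly moves even then.

How it is judged:
By the outcome, as a careful person would: the job done as asked, in the order asked, and still so for the second after the job is handed in, with the robot touching nothing.
Of pot_1, pot_2, pot_3, pot_4 only 3 to 4 are there at a start; the rules pass over those that are not, and their reading is None.
At some moment in a run one of pot_1, pot_2, pot_3, pot_4 may be knocked a few centimetres aside while the robot is not near it.
It also fails if it takes over 210 s, if anything falls off the work surface, if the arm or the gripper's body presses on something with over 40 N, if the wrist force passes 120 N, or if a joint passes its speed limit or range.

## Working session

There is one attempt and no reset: what is moved stays moved. The work goes in short steps, Python scripts to look and compute and a tool call to move; the robot and the scene stay as the last step left them, time stands still between calls to the robot, and variables do not carry over. Pictures are saved under pics/ and viewed, about 12 in all and at most 16, crops included, and the job is handed in when it is done.

Besides the shell and the picture viewer there is one more tool, called after "Call:" in YAML: its name, and indented under it one key for each argument. move_arm: Moves the arm, as the interface text tells. Shifts and turns lie within -1 to 1; 1 stands for 25 cm of shift or 90 degrees of turn. Its arguments: {"type":"object","properties":{"increments":{"type":"array","items":{"type":"array","items":{"type":"array","items":{"type":"number","minimum":-1,"maximum":1}}}},"gripper":{"type":"number"},"squeeze":{"type":"number"}},"required":["increments"]}

```bash
ls; mkdir -p pics
python3 - <<'E'
from station import ctrl
import cv2,numpy as np
o=ctrl.get_obs();print({k:np.round(v,3).tolist() for k,v in o.items()})
for n in("top","side"):
    im=ctrl.get_image(n);cv2.imwrite(f"pics/{n}0.png",cv2.resize(im["pixels"][:,:,::-1],(768,576)));print(n,im["K"].round(1).tolist(),im["extrinsics"].round(3).tolist())
E
```

```text
pics
{'t': 0.0, 'q': [-1.403, 0.053, 1.614, -0.0, 1.476, -0.119], 'dq': [-0.001, -0.001, -0.001, 0.003, -0.0, 0.001], 'effort': [-0.001, -39.369, -37.018, -0.0, 0.007, -0.0], 'tool_pos': [0.177, -0.599, 0.244], 'tool_rot': [0.997, 1.333, -0.995], 'contact_force': [-0.838, 0.228, 0.453], 'wrist_torque': [0.044, -0.013, 0.028], 'opening': 0.085}
top [[394.7, 0.0, 259.8], [0.0, 394.7, 196.3], [0.0, 0.0, 1.0]] [[0.003, 0.995, -0.097, 0.476], [-1.0, 0.003, -0.009, 0.087], [-0.009, 0.097, 0.995, 0.92], [0.0, 0.0, 0.0, 1.0]]
side [[449.9, 0.0, 251.7], [0.0, 449.9, 200.1], [0.0, 0.0, 1.0]] [[0.998, -0.028, 0.05, 0.613], [0.057, 0.587, -0.808, -0.586], [-0.007, 0.809, 0.588, 0.584], [0.0, 0.0, 0.0, 1.0]]
```

View pics/top0.png

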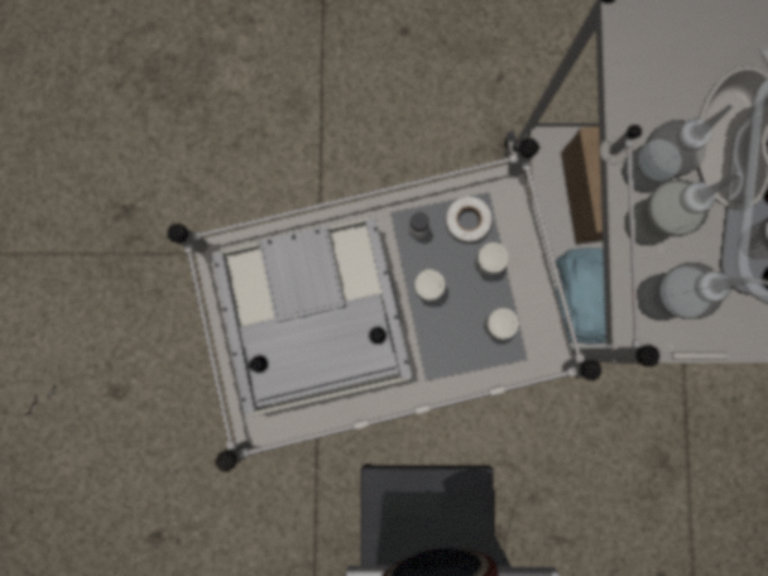

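View pics/side0.png

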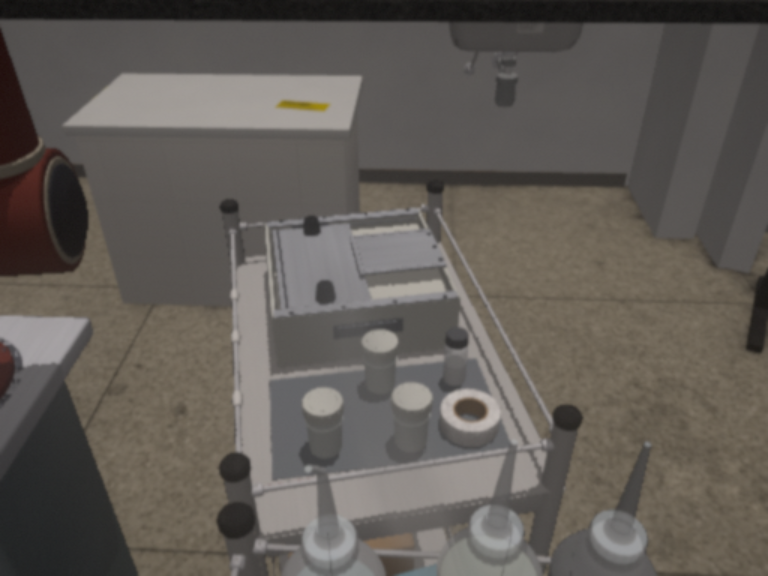

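Top view: the carrier is at the left with its cover nearly shut and knobs at (258,364) and (377,335). Three pots stand on the mat at (430,285), (493,258) and (502,324), with the vial at (420,225) and the tape roll at (468,218).

```bash
cat > h.py <<'E'
from station import ctrl
import numpy as np, cv2
from scipy.spatial.transform import Rotation as R
def img(n):
    im=ctrl.get_image(n); d=im["depth"]; K=im["K"]; E=im["extrinsics"]
    v,u=np.mgrid[0:384,0:512]
    P=np.stack([(u-K[0,2])/K[0,0]*d,-(v-K[1,2])/K[1,1]*d,-d],-1)@E[:3,:3].T+E[:3,3]
    P[d==0]=np.nan
    return im,P
def topcentre(P,reg,band=.006):
    Q=P[reg];Q=Q[~np.isnan(Q[:,2])]
    z=np.percentile(Q[:,2],90);Q=Q[Q[:,2]>z-band]
    (c,s,a)=cv2.minAreaRect(Q[:,:2].astype(np.float32))
    return np.r_[c,z],s,len(Q)
def st():
    o=ctrl.get_obs();r=R.from_rotvec(o["tool_rot"]).as_matrix()
    print("t",round(o["t"],2),"pos",o["tool_pos"].round(4),"toolx",r[:,0].round(3),"y",r[:,1].round(3),"z",r[:,2].round(3),"F",o["contact_force"].round(1),"open",round(o["opening"],4),"q",o["q"].round(2))
    return o
E
cat > m.py <<'E'
from h import *
im,P=img("top")
for n in("pot_1_centre","pot_1_lid","knob_left","tape_roll","vial","carrier","cover","mat","hood_top"):
    for r in ctrl.trace("top",n)[:6]:
        c,s,k=topcentre(P,r["region"],.015 if n=="carrier" else .006)
        Q=P[r["region"]]
        rect=cv2.minAreaRect(Q[~np.isnan(Q[:,2])][:,:2].astype(np.float32))
        print(n,round(r["score"],2),np.round(r["pixel"]),"top",c.round(4),np.round(s,3),k,"rect",np.round(rect[0],3),np.round(rect[1],3),round(rect[2],1))
st()
E
python3 m.py
```

```text
pot_1_centre 0.65 [172. 328.] top [ 0.613  -0.0533  0.0744] [0.042 0.041] 309 rect [ 0.613 -0.053] [0.043 0.042] 73.9
pot_1_lid 0.73 [171. 327.] top [ 0.6139 -0.054   0.0744] [0.041 0.044] 320 rect [ 0.621 -0.055] [0.044 0.06 ] 83.4
knob_left 0.7 [235. 212.] top [0.4796 0.1963 0.0802] [0.116 0.212] 5163 rect [0.479 0.196] [0.121 0.212] 13.4
tape_roll 0.82 [142. 314.] top [ 0.6807 -0.0248  0.0277] [0.067 0.068] 511 rect [ 0.684 -0.025] [0.068 0.076] 81.8
vial 0.75 [151. 279.] top [0.6654 0.0517 0.0764] [0.024 0.024] 114 rect [0.667 0.048] [0.027 0.039] 25.0
vial 0.71 [188. 203.] top [0.529  0.2074 0.087 ] [0.24 0.24] 4271 rect [0.53  0.213] [0.263 0.265] 10.4
vial 0.62 [234. 212.] top [0.4796 0.1969 0.0802] [0.116 0.211] 5093 rect [0.479 0.197] [0.119 0.211] 14.3
carrier 0.64 [189. 201.] top [0.529  0.2075 0.087 ] [0.24 0.24] 4690 rect [0.534 0.219] [0.267 0.267] 13.4
cover 0.9 [234. 210.] top [0.4796 0.1962 0.0802] [0.116 0.212] 5159 rect [0.479 0.196] [0.122 0.212] 13.6
mat 0.57 [196. 302.] top [ 0.5814 -0.0108  0.003 ] [0.271 0.161] 5738 rect [ 0.582 -0.011] [0.271 0.162] 11.7
hood_top 0.9 [188. 202.] top [0.5288 0.2072 0.087 ] [0.239 0.24 ] 4231 rect [0.536 0.207] [0.264 0.243] 13.3
t 0.6 pos [ 0.1768 -0.5995  0.2453] toolx [-0. -0. -1.] y [ 0.959  0.283 -0.   ] z [ 0.283 -0.959  0.   ] F [ 0.3  0.  -0.6] open 0.0855 q [-1.4   0.05  1.61 -0.    1.48 -0.12]
```

```bash
cat > pots.py <<'E'
from h import *
def blobs(P,lo,hi,amin=30):
    m=((P[...,2]>lo)&(P[...,2]<hi)).astype(np.uint8)
    n,L,S,C=cv2.connectedComponentsWithStats(m)
    out=[]
    for i in range(1,n):
        if S[i,4]<amin or S[i,4]>6000: continue
        Q=P[L==i]; c,r=cv2.minEnclosingCircle(Q[:,:2].astype(np.float32))
        rect=cv2.minAreaRect(Q[:,:2].astype(np.float32))
        out.append((np.round(rect[0],4),np.round(rect[1],3),round(rect[2],1),"r",round(r,4),"z",np.median(Q[:,2]).round(4),"px",C[i].round(),S[i,4]))
    return out
if __name__=="__main__":
    im,P=img("top")
    for b in blobs(P,.058,.0785): print("pot?",*b)
    for b in blobs(P,.092,.13,10): print("knob?",*b)
    for n in("carrier","cover","mat"):
        r=ctrl.trace("top",n)[0]["region"];Q=P[r];Q=Q[~np.isnan(Q[:,2])];z=np.percentile(Q[:,2],90)
        b=.015 if n=="carrier" else .006
        print(n,cv2.minAreaRect(Q[Q[:,2]>z-b][:,:2].astype(np.float32)))
    s=P[236:238,205:215,2];
E
python3 pots.py
```

```text
pot? [ 0.9198 -0.4687] [0.03  0.013] 6.2 r 0.0158 z 0.0622 px [509.  37.] 57
pot? [ 0.8732 -0.4097] [0.039 0.124] 33.0 r 0.0621 z 0.0613 px [485.  56.] 238
pot? [ 0.7117 -0.4022] [0.038 0.25 ] 82.2 r 0.125 z 0.0672 px [490. 132.] 427
pot? [ 0.7571 -0.4581] [0.017 0.131] 79.9 r 0.0656 z 0.0609 px [508. 109.] 192
pot? [ 0.7463 -0.2789] [0.064 0.027] 30.2 r 0.0319 z 0.0674 px [427. 115.] 140
pot? [0.5475 0.1071] [0.342 0.528] 14.2 r 0.3039 z 0.0635 px [254. 207.] 2281
pot? [ 0.7414 -0.3689] [0.038 0.01 ] 15.9 r 0.019 z 0.0613 px [469. 116.] 55
pot? [ 0.6649 -0.2781] [0.065 0.027] 25.3 r 0.0326 z 0.068 px [428. 150.] 134
pot? [0.6654 0.0528] [0.027 0.026] 38.6 r 0.0142 z 0.0747 px [279. 148.] 138
pot? [ 0.6422 -0.4401] [0.055 0.018] 6.5 r 0.0274 z 0.0682 px [504. 160.] 109
pot? [0.5292 0.2089] [0.229 0.214] 13.1 r 0.1552 z 0.0757 px [207. 212.] 5805
pot? [ 0.6128 -0.0537] [0.044 0.043] 89.1 r 0.023 z 0.0725 px [328. 172.] 343
pot? [0.5732 0.0383] [0.044 0.043] 76.5 r 0.0225 z 0.0729 px [286. 190.] 332
pot? [ 0.5577 -0.2913] [0.066 0.031] 6.7 r 0.033 z 0.0675 px [435. 198.] 132
pot? [ 0.5
[... 890 characters left out ...]
0.021] 43.1 r 0.0112 z 0.1014 px [251. 223.] 93
knob? [ 0.4729 -0.2507] [0.028 0.03 ] 0.9 r 0.0158 z 0.1245 px [430. 237.] 228
knob? [0.4596 0.2788] [0.021 0.019] 89.3 r 0.0109 z 0.1012 px [171. 242.] 92
knob? [ 0.4531 -0.1801] [0.028 0.027] 90.0 r 0.015 z 0.1047 px [393. 246.] 170
knob? [0.3293 0.3166] [0.028 0.027] 61.9 r 0.0146 z 0.1046 px [150. 307.] 175
carrier ((0.5287943482398987, 0.20743367075920105), (0.2395685762166977, 0.23993586003780365), 12.92136287689209)
cover ((0.48004472255706787, 0.19448038935661316), (0.11514267325401306, 0.21210719645023346), 13.781275749206543)
mat ((0.5291528105735779, 0.2074747383594513), (0.24031184613704681, 0.23988141119480133), 13.086817741394043)
```

Carrier centre is (0.529, 0.2075) with yaw 13°. The cover origin is at about −50 mm, so it is nearly shut. I'm starting to move, turning the tool so that its z lies along carrier x.

Call:
move_arm:
  increments:
    - [[-0.01,0.115,-0.105,0],[-0.01,0.115,-0.105,0],[-0.01,0.115,-0.105,0],[-0.01,0.115,-0.105,0],[-0.01,0.115,-0.105,0],[-0.01,0.115,-0.105,0],[-0.01,0.115,-0.105,0],[-0.01,0.115,-0.105,0],[-0.01,0.115,-0.105,0],[-0.01,0.115,-0.105,0],[-0.01,0.115,-0.105,0],[0,0,0,-0.079],[0,0,0,-0.079],[0,0,0,-0.079],[0,0,0,-0.079],[0,0,0,-0.079],[0,0,0,-0.079],[0,0,0,-0.079],[0,0,0,-0.079]]
  gripper: 1

```text
t: 2.38
tool_pos: [0.3984, -0.233, 0.2729]
tool_rot: [0.224, 1.559, -0.224]
contact_force: [0.2, 0.6, -0.1]
opening: 0.0002
```

```bash
cat >> h.py <<'E'
C=np.array([.529,.2075]);YAW=np.deg2rad(13.0)
ex=np.array([np.cos(YAW),np.sin(YAW)]);ey=np.array([-np.sin(YAW),np.cos(YAW)])
def loc(p): d=np.asarray(p)[:2]-C; return np.array([d@ex,d@ey])
def tl():
    o=ctrl.get_obs();r=R.from_rotvec(o["tool_rot"]).as_matrix()
    yaw=np.rad2deg(np.arctan2(r[1,2],r[0,2]))
    print("t",round(o["t"],2),"local mm",(loc(o["tool_pos"])*1e3).round(1),"z",(o["tool_pos"][2]*1e3).round(1),"toolz yaw",yaw.round(2),"down",r[2,0].round(4),"F",o["contact_force"].round(1),"open",round(o["opening"],4),"q",o["q"].round(2))
    return o
E
python3 -c "from h import *;tl()"
```

```text
t 2.38 local mm [-226.3 -399.8] z 272.9 toolz yaw -16.33 down -1.0 F [ 0.2  0.6 -0.1] open 0.0002 q [-0.69 -0.37  1.94 -0.    1.57 -0.41]
```

Call:
move_arm:
  increments:
    - [[0,0,0,-0.0652],[0,0,0,-0.0652],[0,0,0,-0.0652],[0,0,0,-0.0652],[0,0,0,-0.0652],[0,0.139,0.038,0],[0,0.139,0.038,0],[0,0.139,0.038,0],[0,0.139,0.038,0],[0,0.139,0.038,0],[0,0.139,0.038,0],[0,0.139,0.038,0],[0,0.139,0.038,0],[0,0.139,0.038,0],[0,0.139,0.038,0],[0,0.139,0.038,0],[0,0.139,0.038,0],[0,0.139,0.038,0],[0,0.139,0.038,0],[0,0,0,0]]
  gripper: 1

```text
t: 4.05
tool_pos: [0.421, 0.2755, 0.2727]
tool_rot: [-0.176, 1.564, 0.18]
contact_force: [0.0, 0.7, 0.1]
opening: -0.0002
```

```bash
python3 -c "from h import *;tl()"
```

```text
t 4.05 local mm [-90.   90.5] z 272.7 toolz yaw 12.98 down -1.0 F [0.  0.7 0.1] open -0.0002 q [ 0.43 -0.26  1.86  0.    1.54  0.2 ]
```

Call:
move_arm:
  increments:
    - [[0.112,-0.003,-0.002,0],[0.112,-0.003,-0.002,0],[0.112,-0.003,-0.002,0],[0.112,-0.003,-0.002,0],[0.112,-0.003,-0.002,0],[0.112,-0.003,-0.002,0],[0,0,0,0],[0,0,0.02,0],[0,0,0.02,0],[0,0,0.02,0],[0,0,0.02,0]]

```text
t: 4.97
tool_pos: [0.4407, 0.2708, 0.1073]
tool_rot: [-0.172, 1.562, 0.174]
contact_force: [-8.3, -1.2, 7.8]
opening: -0.0002
```

```bash
python3 -c "from h import *;tl()"
```

```text
t 4.97 local mm [-71.8  81.5] z 107.3 toolz yaw 12.64 down -1.0 F [-8.3 -1.2  7.8] open -0.0002 q [ 0.41 -0.08  1.98  0.    1.23  0.19]
```

Call:
move_arm:
  increments:
    - [[0,0.004,0.02,0],[0,0.004,0.02,0],[0,0.004,0.02,0],[0,0,0,0]]

```text
t: 5.3
tool_pos: [0.4524, 0.2755, 0.1072]
tool_rot: [-0.177, 1.57, 0.171]
contact_force: [-12.4, -8.8, 13.2]
opening: -0.0002
```

```bash
cat > look.py <<'E'
from h import *
import sys
tl()
im,P=img("side")
x0,y0,x1,y1=map(int,sys.argv[2:6])
cv2.imwrite(f"pics/{sys.argv[1]}.png",cv2.resize(im["pixels"][y0:y1,x0:x1,::-1],None,fx=3,fy=3,interpolation=2))
E
python3 look.py s1 120 100 370 290
```

```text
t 5.3 local mm [-59.3  83.4] z 107.2 toolz yaw 12.67 down -1.0 F [-12.4  -8.8  13.2] open -0.0002 q [ 0.41 -0.04  1.95 -0.    1.24  0.19]
```

View pics/s1.png

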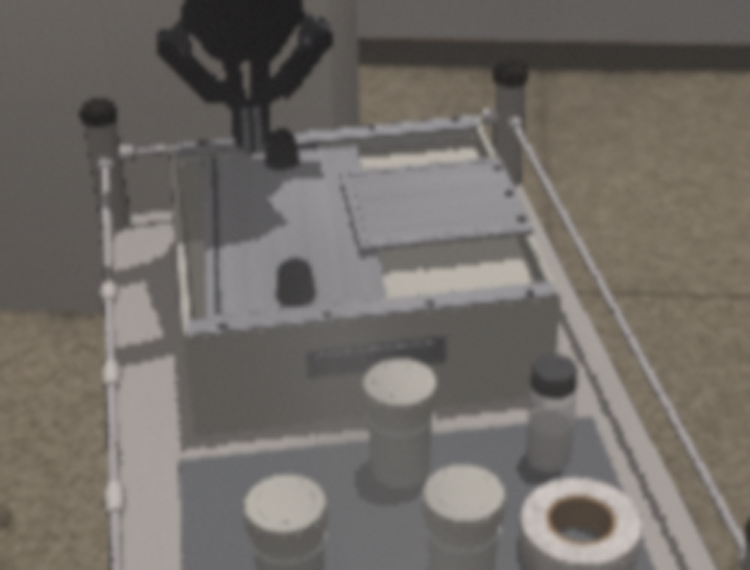

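Call:
move_arm:
  increments:
    - [[-0.02,0,-0.08,0],[0,-0.135,0,0],[0,-0.135,0,0],[0,-0.135,0,0],[0,-0.135,0,0],[0,-0.135,0,0],[0.01,0,0,0],[0,0,0.024,0],[0,0,0.024,0],[0,0,0.024,0],[0,0,0.024,0],[0,0,0.024,0],[0,0,0,0]]

```text
t: 6.43
tool_pos: [0.5007, 0.1144, 0.1079]
tool_rot: [-0.177, 1.565, 0.173]
contact_force: [-2.5, -3.5, 2.1]
opening: 0.0001
```

```bash
cat > cov.py <<'E'
from h import *
from pots import blobs
tl()
im,P=img("top")
for b in blobs(P,.096,.11,10):
    l=loc(b[0])*1e3
    if abs(l[0])<100 and abs(l[1])<120: print("knob?",l.round(1),b[1],b[-3],b[-1])
for r in ctrl.trace("top","cover")[:1]:
    m=r["region"]&(abs(P[...,2]-.079)<.006); Q=(P[m][:,:2]-C)@np.c_[ex,ey]*1e3
    for s in(1,-1):
        q=Q[(Q[:,1]*s>70)&(Q[:,1]*s<96)]
        if len(q): print("side",s,"front edge x",np.percentile(q[:,0],1).round(1))
E
python3 cov.py
```

```text
t 6.43 local mm [-48.5 -84.4] z 107.9 toolz yaw 12.79 down -1.0 F [-2.5 -3.5  2.1] open 0.0001 q [ 0.08 -0.09  1.99 -0.    1.24 -0.14]
knob? [-35.6  85.8] [0.019 0.022] px 86
side 1 front edge x -91.0
side -1 front edge x 29.2
```

Call:
move_arm:
  increments:
    - [[-0.02,0,-0.068,0],[0,0.137,0,0],[0,0.137,0,0],[0,0.137,0,0],[0,0.137,0,0],[0,0.137,0,0],[0.015,0,0,0],[0,0,0.024,0],[0,0,0.024,0],[0,0,0.024,0],[0,0,0.024,0],[0,0,0.024,0],[0,0,0,0]]

```text
t: 7.62
tool_pos: [0.4766, 0.2834, 0.1087]
tool_rot: [-0.172, 1.563, 0.172]
contact_force: [-1.6, -0.0, 0.0]
opening: -0.0003
```

```bash
python3 cov.py
```

```text
t 7.62 local mm [-34.   85.7] z 108.7 toolz yaw 12.56 down -1.0 F [-1.6 -0.   0. ] open -0.0003 q [0.4  0.01 1.89 0.   1.24 0.18]
knob? [-22.9 -87.1] [0.019 0.019] px 83
knob? [-12.1  76.1] [0.013 0.004] px 14
side 1 front edge x -67.8
side -1 front edge x -78.7
```

Call:
move_arm:
  increments:
    - [[-0.02,0,-0.08,0],[0,-0.137,0,0],[0,-0.137,0,0],[0,-0.137,0,0],[0,-0.137,0,0],[0,-0.137,0,0],[0.02,0,0,0],[0,0,0.024,0],[0,0,0.024,0],[0,0,0.024,0],[0,0,0.024,0],[0,0,0.024,0],[0,0,0.018,0],[0,0,0,0]]

```text
t: 8.88
tool_pos: [0.5272, 0.1209, 0.1084]
tool_rot: [-0.175, 1.564, 0.175]
contact_force: [-2.7, -0.3, 0.8]
opening: -0.0
```

Call:
move_arm:
  increments:
    - [[-0.02,0,-0.1,0],[0,0.137,0,0],[0,0.137,0,0],[0,0.137,0,0],[0,0.137,0,0],[0,0.137,0,0],[0.02,0,0,0],[0,0,0.024,0],[0,0,0.024,0],[0,0,0.024,0],[0,0,0.024,0],[0,0,0.024,0],[0,0,0.024,0],[0,0,0,0]]

```text
t: 10.05
tool_pos: [0.5012, 0.2885, 0.1085]
tool_rot: [-0.172, 1.565, 0.172]
contact_force: [-1.0, 0.4, -0.4]
opening: -0.0
```

```bash
python3 cov.py
```

```text
t 10.05 local mm [-8.9 85.2] z 108.5 toolz yaw 12.53 down -1.0 F [-1.   0.4 -0.4] open -0.0 q [0.39 0.07 1.84 0.   1.24 0.17]
knob? [  4.1 -86.7] [0.019 0.019] px 85
knob? [12.7 76. ] [0.015 0.003] px 11
side 1 front edge x -42.1
side -1 front edge x -51.7
```

Call:
move_arm:
  increments:
    - [[-0.02,0,-0.09,0],[0,-0.137,0,0],[0,-0.137,0,0],[0,-0.137,0,0],[0,-0.137,0,0],[0,-0.137,0,0],[0.02,0,0,0],[0,0,0.025,0],[0,0,0.025,0],[0,0,0.025,0],[0,0,0.025,0],[0,0,0.025,0],[0,0,0.023,0],[0,0,0,0]]

```text
t: 11.32
tool_pos: [0.5521, 0.1268, 0.1085]
tool_rot: [-0.175, 1.565, 0.175]
contact_force: [-1.7, -0.6, 0.4]
opening: -0.0001
```

Call:
move_arm:
  increments:
    - [[-0.02,0,-0.1,0],[0,0.137,0,0],[0,0.137,0,0],[0,0.137,0,0],[0,0.137,0,0],[0,0.137,0,0],[0.02,0,0,0],[0,0,0.025,0],[0,0,0.025,0],[0,0,0.025,0],[0,0,0.025,0],[0,0,0.025,0],[0,0,0.023,0],[0,0,0,0]]

```text
t: 12.48
tool_pos: [0.5273, 0.2946, 0.1085]
tool_rot: [-0.172, 1.563, 0.172]
contact_force: [-2.0, 0.1, -0.3]
opening: -0.0
```

```bash
python3 cov.py
```

```text
t 12.48 local mm [17.9 85.3] z 108.5 toolz yaw 12.57 down -1.0 F [-2.   0.1 -0.3] open -0.0 q [ 0.39  0.12  1.77 -0.    1.24  0.17]
knob? [ 30.1 -86.2] [0.021 0.019] px 82
knob? [39.1 75.4] [0.013 0.003] px 11
knob? [17.2 75.9] [0.003 0.012] px 10
side 1 front edge x -18.1
side -1 front edge x -26.7
```

Call:
move_arm:
  increments:
    - [[-0.02,0,-0.088,0],[0,-0.137,0,0],[0,-0.137,0,0],[0,-0.137,0,0],[0,-0.137,0,0],[0,-0.137,0,0],[0.02,0,0,0],[0,0,0.025,0],[0,0,0.025,0],[0,0,0.025,0],[0,0,0.025,0],[0,0,0.025,0],[0,0,0.018,0],[0,0,0,0]]

```text
t: 13.75
tool_pos: [0.5772, 0.1324, 0.1085]
tool_rot: [-0.175, 1.564, 0.175]
contact_force: [-2.9, -1.2, 1.7]
opening: 0.0003
```

Call:
move_arm:
  increments:
    - [[-0.03,0,-0.08,0],[0,0.137,0,0],[0,0.137,0,0],[0,0.137,0,0],[0,0.137,0,0],[0,0.137,0,0],[0.03,0,0,0],[0,0,0.025,0],[0,0,0.025,0],[0,0,0.025,0],[0,0,0.01,0],[0,0,0,0]]

```text
t: 14.75
tool_pos: [0.5415, 0.2977, 0.1084]
tool_rot: [-0.172, 1.564, 0.172]
contact_force: [-2.1, 0.4, -0.4]
opening: 0.0
```

```bash
python3 cov.py
```

```text
t 14.75 local mm [32.4 85. ] z 108.4 toolz yaw 12.55 down -1.0 F [-2.1  0.4 -0.4] open 0.0 q [0.38 0.16 1.74 0.   1.25 0.16]
knob? [ 52.6 -86.9] [0.019 0.019] px 81
side 1 front edge x -2.9
side -1 front edge x -3.0
```

Call:
move_arm:
  increments:
    - [[-0.04,0,-0.05,0],[0,-0.137,0,0],[0,-0.137,0,0],[0,-0.137,0,0],[0,-0.137,0,0],[0,-0.137,0,0],[0.04,0,0,0],[0,0,0.025,0],[0,0,0.02,0],[0,0,0.015,0],[0,0,0.008,0],[0,0,0,0]]

```text
t: 15.85
tool_pos: [0.5819, 0.1331, 0.1085]
tool_rot: [-0.176, 1.566, 0.174]
contact_force: [-4.1, -3.3, 1.7]
opening: 0.0003
```

```bash
python3 cov.py
```

```text
t 15.85 local mm [ 34.8 -84.4] z 108.5 toolz yaw 12.75 down -1.0 F [-4.1 -3.3  1.7] open 0.0003 q [ 0.1   0.11  1.79 -0.    1.24 -0.12]
knob? [54.1 84.6] [0.021 0.019] px 84
side 1 front edge x -1.9
```

Call:
move_arm:
  increments:
    - [[0,0,-0.03,0],[-0.12,0,-0.01,0],[-0.12,0,0,0],[0,-0.12,-0.025,0],[0,-0.12,-0.025,0],[0,-0.12,-0.025,0],[0,0,0,0]]

```text
t: 16.53
tool_pos: [0.5746, 0.0349, 0.1694]
tool_rot: [-0.172, 1.561, 0.169]
contact_force: [0.3, 0.1, -0.3]
opening: -0.0
```

```bash
cat > pl.py <<'E'
from h import *
from pots import blobs
def pots(cam="top"):
    im,P=img(cam)
    for b in blobs(P,.05,.0795,60):
        l=loc(b[0])*1e3
        if b[1][0]<.05 and b[1][1]<.05 and abs(l[0])<170 and -330<l[1]<120: print(cam,"pot?",l.round(1),b[1],b[-5:])
tl();pots()
E
python3 pl.py
```

```text
t 16.53 local mm [   5.6 -178.4] z 169.4 toolz yaw 12.47 down -1.0 F [ 0.3  0.1 -0.3] open -0.0 q [-0.07 -0.01  1.8  -0.    1.34 -0.29]
top pot? [  -3.8 -161.7] [0.035 0.011] ('z', np.float64(0.072), 'px', array([281., 195.]), np.int32(72))
top pot? [ -67.4 -248.9] [0.011 0.039] ('z', np.float64(0.0714), 'px', array([327., 215.]), np.int32(83))
```

Call:
move_arm:
  increments:
    - [[0.1,0.014,0,-0.006],[0.1,0,0,0],[0.08,0,0,0],[0.03,0,0,0],[0.02,0,0,0],[0.02,0,0,0],[0.012,0,0,0],[0,0,0,0],[0,0,0,0]]

```text
t: 17.33
tool_pos: [0.5763, 0.0428, 0.0834]
tool_rot: [-0.181, 1.557, 0.181]
contact_force: [-4.6, 1.4, 14.1]
opening: 0.0002
```

```bash
python3 -c "from h import *;tl()"
```

```text
t 17.33 local mm [   9.  -171.1] z 83.4 toolz yaw 13.23 down -1.0 F [-4.6  1.4 14.1] open 0.0002 q [-0.06  0.09  1.86  0.    1.19 -0.29]
```

Call:
move_arm:
  increments:
    - [[0.008,0,0,0],[0.008,0,0,0],[0.008,0,0,0],[0,0,0,0]]

```text
t: 17.67
tool_pos: [0.5804, 0.0432, 0.0839]
tool_rot: [-0.181, 1.548, 0.181]
contact_force: [-8.5, 3.4, 34.4]
opening: 0.0002
```

```bash
python3 -c "from h import *;tl()"
```

```text
t 17.67 local mm [  13.1 -171.7] z 83.9 toolz yaw 13.24 down -0.9999 F [-8.5  3.4 34.4] open 0.0002 q [-0.05  0.1   1.85  0.    1.18 -0.29]
```

Call:
move_arm:
  increments:
    - [[-0.105,0,0,0],[-0.105,0,0,0],[0,-0.131,0.023,0],[0,-0.131,0.023,0],[0,-0.131,0.023,0],[0,0,0,0]]

```text
t: 18.17
tool_pos: [0.6157, -0.0542, 0.1272]
tool_rot: [-0.181, 1.558, 0.175]
contact_force: [0.3, -0.5, 0.3]
opening: -0.0
```

```bash
python3 pl.py
```

```text
t 18.17 local mm [  25.6 -274.4] z 127.2 toolz yaw 13.0 down -1.0 F [ 0.3 -0.5  0.3] open -0.0 q [-0.21  0.13  1.73 -0.    1.27 -0.43]
top pot? [  97.9 -181.2] [0.027 0.027] ('z', np.float64(0.0743), 'px', array([279., 148.]), np.int32(153))
top pot? [   5.5 -174.9] [0.044 0.043] ('z', np.float64(0.0671), 'px', array([286., 190.]), np.int32(330))
```

Call:
move_arm:
  increments:
    - [[0.08,0.006,-0.01,0],[0.05,0,0,0],[0.02,0,0,0],[0.02,0,0,0],[0.015,0,0,0],[0.01,0,0,0],[0.01,0,0,0],[0,0,0,0]]

```text
t: 18.88
tool_pos: [0.6141, -0.0482, 0.0831]
tool_rot: [-0.182, 1.555, 0.181]
contact_force: [-10.7, 4.6, 34.3]
opening: 0.0003
```

```bash
python3 -c "from h import *;tl()"
```

```text
t 18.88 local mm [  25.4 -268.3] z 83.1 toolz yaw 13.27 down -1.0 F [-10.7   4.6  34.3] open 0.0003 q [-0.2   0.18  1.76  0.    1.19 -0.43]
```

Call:
move_arm:
  increments:
    - [[-0.1,0,0,0],[-0.1,0,0,0],[0,0.011,-0.126,0],[0,0.011,-0.126,0],[0,0.011,-0.126,0],[0,0,0,0]]

```text
t: 19.38
tool_pos: [0.5102, -0.0615, 0.121]
tool_rot: [-0.18, 1.569, 0.183]
contact_force: [-0.6, 0.6, -1.0]
opening: -0.0
```

```bash
python3 pl.py
```

```text
t 19.38 local mm [ -78.8 -257.9] z 121.0 toolz yaw 13.21 down -1.0 F [-0.6  0.6 -1. ] open -0.0 q [-0.26 -0.1   1.98 -0.    1.27 -0.5 ]
top pot? [  98.  -181.6] [0.028 0.027] ('z', np.float64(0.0741), 'px', array([279., 148.]), np.int32(155))
top pot? [  25.1 -271.4] [0.038 0.043] ('z', np.float64(0.0671), 'px', array([327., 172.]), np.int32(312))
top pot? [   5.5 -174.9] [0.044 0.043] ('z', np.float64(0.067), 'px', array([286., 190.]), np.int32(333))
```

Call:
move_arm:
  increments:
    - [[0,-0.024,0.028,0],[0.07,0,0,0],[0.04,0,0,0],[0.02,0,0,0],[0.015,0,0,0],[0.015,0,0,0],[0.01,0,0,0],[0,0,0,0]]

```text
t: 20.1
tool_pos: [0.5254, -0.067, 0.0822]
tool_rot: [-0.181, 1.562, 0.181]
contact_force: [-0.7, -0.0, 4.1]
opening: 0.0001
```

```bash
python3 -c "from h import *;tl()"
```

```text
t 20.1 local mm [ -65.2 -266.7] z 82.2 toolz yaw 13.21 down -1.0 F [-0.7 -0.   4.1] open 0.0001 q [-0.27 -0.01  1.97  0.    1.19 -0.5 ]
```

Call:
move_arm:
  increments:
    - [[-0.02,0,-0.02,0],[0.02,0,0,0],[0.01,0,0,0],[0.008,0,0,0],[0.006,0,0,0],[0,0,0,0]]

```text
t: 20.6
tool_pos: [0.5238, -0.0692, 0.0823]
tool_rot: [-0.183, 1.555, 0.178]
contact_force: [-7.2, 2.6, 30.7]
opening: -0.0001
```

```bash
python3 -c "from h import *;tl()"
```

```text
t 20.6 local mm [ -67.3 -268.5] z 82.3 toolz yaw 13.2 down -1.0 F [-7.2  2.6 30.7] open -0.0001 q [-0.27 -0.02  1.98  0.    1.18 -0.5 ]
```

Call:
move_arm:
  increments:
    - [[-0.12,0,0,0],[-0.12,0,0,0],[-0.12,0,0,0],[0,0.118,0.096,0],[0,0.118,0.096,0],[0,0.118,0.096,0],[0,0,0,0],[0,0,0,0]]
  gripper: 0.3
  squeeze: 30

```text
t: 21.27
tool_pos: [0.5692, 0.036, 0.1642]
tool_rot: [-0.183, 1.564, 0.183]
contact_force: [-0.1, -0.1, -0.1]
opening: 0.0598
```

```bash
python3 pl.py
python3 - <<'E'
from h import *
im,P=img("top")
cv2.imwrite("pics/t2.png",cv2.resize(im["pixels"][130:290,140:370,::-1],None,fx=3.4,fy=3.4,interpolation=2))
# rack top plane points
m=(abs(P[...,2]-.034)<.004);Q=(P[m][:,:2]-C)@np.c_[ex,ey]*1e3
Q=Q[(abs(Q[:,1])<104)&(Q[:,0]>-113)&(Q[:,0]<0)]
print(len(Q),np.percentile(Q,[1,5,50,95,99],axis=0).round(0).tolist())
print(np.histogram(Q[:,1],bins=np.arange(-108,109,8)));print(np.histogram(Q[:,0],bins=np.arange(-116,5,4)))
E
```

```text
t 21.27 local mm [   0.6 -176.1] z 164.2 toolz yaw 13.37 down -1.0 F [-0.1 -0.1 -0.1] open 0.0598 q [-0.07 -0.01  1.82 -0.    1.34 -0.3 ]
top pot? [ -68.1 -247.8] [0.01  0.037] ('z', np.float64(0.0659), 'px', array([326., 215.]), np.int32(68))
461 [[-86.0, -91.0], [-85.0, -74.0], [-49.0, 1.0], [-2.0, 90.0], [-2.0, 100.0]]
(array([ 0,  4,  8,  9, 12, 16, 36, 31, 11, 18, 13, 14, 12, 53, 14, 15, 14,
       15, 12, 49, 27, 16, 13, 16, 14, 14,  5]), array([-108, -100,  -92,  -84,  -76,  -68,  -60,  -52,  -44,  -36,  -28,
        -20,  -12,   -4,    4,   12,   20,   28,   36,   44,   52,   60,
         68,   76,   84,   92,  100,  108]))
(array([ 0,  0,  0,  0,  0,  0,  0, 76, 74,  7, 12, 11, 11, 11,  8, 13, 11,
        8, 12,  9, 96, 72,  0,  0,  0,  0,  0,  0, 30,  0]), array([-116, -112, -108, -104, -100,  -96,  -92,  -88,  -84,  -80,  -76,
        -72,  -68,  -64,  -60,  -56,  -52,  -48,  -44,  -40,  -36,  -32,
        -28,  -24,  -20,  -16,  -12,   -8,   -4,    0,    4]))
```

View pics/t2.png

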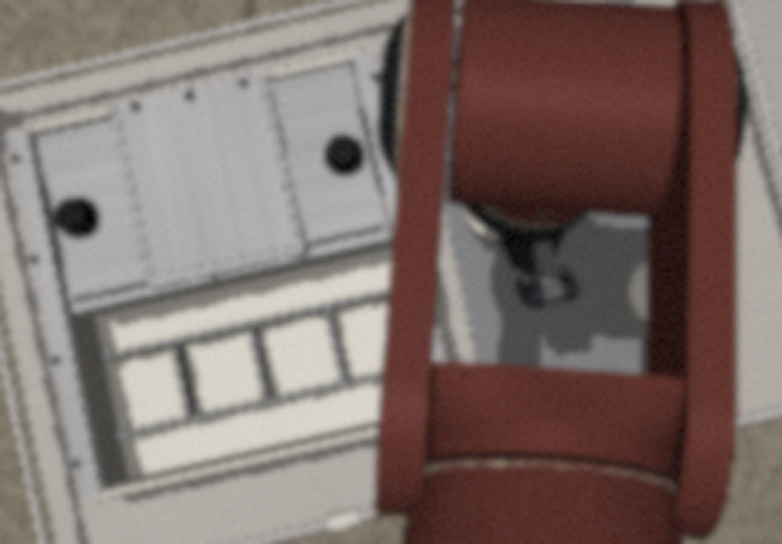

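Top crop: the cover is back with both knobs beside the hood. The four cells are clear at local x ≈ −58, y ≈ ±26 and ±78. The arm hides the pots.

Run:
```python
from h import *
im,P=img("side")
for r in ctrl.trace("side","pot_1_lid")[:6]:
    Q=P[r["region"]];Q=Q[~np.isnan(Q[:,2])];Q=Q[Q[:,2]>.061]
    if len(Q)>20: print(round(r["score"],2),np.round(r["pixel"]),(loc(np.r_[cv2.minAreaRect(Q[:,:2].astype(np.float32))[0]])*1e3).round(1),np.round(cv2.minAreaRect(Q[:,:2].astype(np.float32))[1],3),np.percentile(Q[:,2],90).round(4),len(Q))
from pl import pots
pots("side")
```

```text
0.86 [271. 274.] [  26.  -278.1] [0.045 0.041] 0.0685 449
t 21.47 local mm [  -0.6 -178.3] z 164.3 toolz yaw 13.12 down -1.0 F [-0.9 -0.3 -0.3] open 0.0598 q [-0.07 -0.01  1.82 -0.    1.34 -0.3 ]
top pot? [ -68.4 -249.8] [0.014 0.041] ('z', np.float64(0.0666), 'px', array([327., 216.]), np.int32(108))
side pot? [-16.3 106.7] [0.029 0.016] ('z', np.float64(0.0671), 'px', array([221., 154.]), np.int32(118))
side pot? [ 100.1 -186.3] [0.028 0.028] ('z', np.float64(0.0697), 'px', array([304., 228.]), np.int32(278))
side pot? [   7.5 -180.3] [0.043 0.044] ('z', np.float64(0.0664), 'px', array([253., 233.]), np.int32(450))
side pot? [  24.8 -277.4] [0.043 0.045] ('z', np.float64(0.0667), 'px', array([274., 270.]), np.int32(569))
side pot? [ -70.7 -268.3] [0.045 0.044] ('z', np.float64(0.0665), 'px', array([215., 274.]), np.int32(586))
```

Call:
move_arm:
  increments:
    - [[0.05,0.003,0.028,0],[0.1,0,0,0],[0.1,0,0,0],[0.09,0,0,0],[0.07,0,0,0],[0.046,0,0,0],[0,0,0,0]]

```text
t: 22.15
tool_pos: [0.5733, 0.0364, 0.0477]
tool_rot: [-0.179, 1.569, 0.181]
contact_force: [-2.0, -1.3, 0.1]
opening: 0.0597
```

Call:
move_arm:
  increments:
    - [[0,0,0,0],[0,0,0,0],[0,0,0,0],[0,0,0,0],[0,0,0,0]]
  gripper: 1
  squeeze: 30

```text
t: 22.57
tool_pos: [0.5762, 0.0368, 0.0517]
tool_rot: [-0.181, 1.562, 0.181]
contact_force: [0.1, 0.0, -0.5]
opening: 0.0429
```

```bash
python3 -c "from h import *;tl()"
```

```text
t 22.57 local mm [   7.6 -176.9] z 51.7 toolz yaw 13.19 down -1.0 F [ 0.1  0.  -0.5] open 0.0429 q [-0.07  0.14  1.87  0.    1.14 -0.3 ]
```

Call:
move_arm:
  increments:
    - [[-0.1,0,0,0],[-0.11,0,0,0],[-0.11,0,0,0],[-0.11,0,0,0],[0,0.1457,-0.0375,0],[0,0.1457,-0.0375,0],[0,0.1457,-0.0375,0],[0,0.1457,-0.0375,0],[0,0.1457,-0.0375,0],[0,0.1457,-0.0375,0],[0,0.1457,-0.0375,0],[0,0,0,0],[0,0,0,0]]

```text
t: 23.65
tool_pos: [0.4527, 0.2716, 0.1586]
tool_rot: [-0.184, 1.562, 0.184]
contact_force: [0.4, -0.8, -2.2]
opening: 0.0428
```

```bash
python3 pl.py
```

```text
t 23.65 local mm [-59.9  79.6] z 158.6 toolz yaw 13.42 down -1.0 F [ 0.4 -0.8 -2.2] open 0.0428 q [ 0.4  -0.11  1.92 -0.    1.33  0.17]
top pot? [  97.9 -181.5] [0.027 0.027] ('z', np.float64(0.0744), 'px', array([279., 148.]), np.int32(154))
top pot? [  22.6 -273.1] [0.044 0.042] ('z', np.float64(0.067), 'px', array([327., 172.]), np.int32(338))
top pot? [ -72.  -264.2] [0.044 0.041] ('z', np.float64(0.067), 'px', array([334., 216.]), np.int32(350))
```

Call:
move_arm:
  increments:
    - [[0.05,-0.006,0.006,0.004],[0.08,0,0,0],[0.08,0,0,0],[0.07,0,0,0],[0.05,0,0,0],[0.04,0,0,0],[0.03,0,0,0],[0,0,0,0],[0,0,0,0]]

```text
t: 24.45
tool_pos: [0.4558, 0.2688, 0.0584]
tool_rot: [-0.175, 1.564, 0.175]
contact_force: [-0.2, 0.0, -1.4]
opening: 0.0429
```

```bash
python3 -c "from h import *;tl()"
```

```text
t 24.45 local mm [-57.6  76.2] z 58.4 toolz yaw 12.8 down -1.0 F [-0.2  0.  -1.4] open 0.0429 q [ 0.39  0.02  1.98 -0.    1.14  0.17]
```

Call:
move_arm:
  increments:
    - [[0.008,0,0,0],[0.006,0,0,0],[0,0,0,0]]

```text
t: 24.7
tool_pos: [0.4558, 0.2692, 0.0553]
tool_rot: [-0.176, 1.563, 0.176]
contact_force: [-0.1, 0.3, -0.8]
opening: 0.0429
```

Call:
move_arm:
  increments:
    - [[0,0,0,0],[0,0,0,0],[0,0,0,0],[-0.04,0,0,0],[-0.1,0,0,0],[-0.13,0,0,0],[-0.13,0,0,0],[0,-0.158,0.038,0],[0,-0.158,0.038,0],[0,-0.158,0.038,0],[0,-0.158,0.038,0],[0,-0.158,0.038,0],[0,-0.158,0.038,0],[0,-0.158,0.038,0],[0,-0.158,0.038,0],[0,-0.138,0.028,0],[0,0,0,0]]
  gripper: 0.3

```text
t: 26.12
tool_pos: [0.6165, -0.06, 0.1564]
tool_rot: [-0.174, 1.561, 0.169]
contact_force: [-0.0, 0.6, -0.5]
opening: 0.0595
```

```bash
python3 pl.py
python3 - <<'E'
from pl import pots
pots("side")
E
```

```text
t 26.12 local mm [  25.1 -280.3] z 156.4 toolz yaw 12.52 down -1.0 F [-0.   0.6 -0.5] open 0.0595 q [-0.22  0.11  1.71 -0.    1.32 -0.43]
top pot? [  97.9 -181.4] [0.027 0.027] ('z', np.float64(0.0747), 'px', array([279., 148.]), np.int32(155))
t 26.17 local mm [  24.6 -277.5] z 155.9 toolz yaw 12.58 down -1.0 F [-0.4  0.4  0.6] open 0.0595 q [-0.21  0.1   1.71 -0.    1.32 -0.43]
top pot? [  98.  -181.4] [0.028 0.026] ('z', np.float64(0.0743), 'px', array([279., 148.]), np.int32(154))
side pot? [ 100.6 -188.6] [0.029 0.024] ('z', np.float64(0.065), 'px', array([305., 230.]), np.int32(201))
side pot? [  25.1 -277.9] [0.042 0.044] ('z', np.float64(0.0667), 'px', array([274., 270.]), np.int32(568))
side pot? [ -70.8 -268.8] [0.043 0.044] ('z', np.float64(0.0664), 'px', array([215., 274.]), np.int32(585))
```

Call:
move_arm:
  increments:
    - [[0.05,0.006,0,-0.005],[0.1,0,0,0],[0.1,0,0,0],[0.08,0,0,0],[0.06,0,0,0],[0.034,0,0,0],[0,0,0,0]]

```text
t: 26.85
tool_pos: [0.6113, -0.0511, 0.0456]
tool_rot: [-0.182, 1.568, 0.185]
contact_force: [-1.5, 0.7, -0.5]
opening: 0.0598
```

Call:
move_arm:
  increments:
    - [[0,0,0,0],[0,0,0,0],[0,0,0,0],[0,0,0,0],[0,0,0,0]]
  gripper: 1

```text
t: 27.27
tool_pos: [0.6143, -0.0529, 0.0497]
tool_rot: [-0.182, 1.562, 0.182]
contact_force: [-0.9, -0.0, -2.0]
opening: 0.0434
```

```bash
sed -i 's/^tl();pots()/if __name__=="__main__": tl();pots()/' pl.py; python3 -c "from h import *;tl()"
```

```text
t 27.27 local mm [  24.6 -273. ] z 49.7 toolz yaw 13.28 down -1.0 F [-0.9 -0.  -2. ] open 0.0434 q [-0.21  0.23  1.77  0.    1.14 -0.44]
```

Call:
move_arm:
  increments:
    - [[-0.1,0,0,0],[-0.11,0,0,0],[-0.11,0,0,0],[-0.11,0,0,0],[0,0.15,-0.0413,0],[0,0.15,-0.0413,0],[0,0.15,-0.0413,0],[0,0.15,-0.0413,0],[0,0.15,-0.0413,0],[0,0.15,-0.0413,0],[0,0.15,-0.0413,0],[0,0.15,-0.0413,0],[0,0,0,0],[0,0,0,0]]

```text
t: 28.43
tool_pos: [0.4637, 0.2215, 0.1566]
tool_rot: [-0.185, 1.562, 0.185]
contact_force: [1.0, -0.7, -0.8]
opening: 0.0432
```

```bash
python3 pl.py;  python3 -c "from pl import *;pots('side')"
```

```text
t 28.43 local mm [-60.5  28.4] z 156.6 toolz yaw 13.5 down -1.0 F [ 1.  -0.7 -0.8] open 0.0432 q [ 0.3  -0.14  1.96 -0.    1.33  0.07]
top pot? [  97.3 -181.8] [0.028 0.025] ('z', np.float64(0.0745), 'px', array([279., 149.]), np.int32(154))
top pot? [ -72.1 -264.4] [0.044 0.041] ('z', np.float64(0.067), 'px', array([334., 216.]), np.int32(349))
side pot? [ 100.  -185.8] [0.027 0.028] ('z', np.float64(0.0704), 'px', array([304., 228.]), np.int32(282))
side pot? [ -70.4 -268.9] [0.044 0.043] ('z', np.float64(0.0665), 'px', array([215., 274.]), np.int32(586))
```

Call:
move_arm:
  increments:
    - [[0.05,-0.004,0.008,0.005],[0.08,0,0,0],[0.08,0,0,0],[0.07,0,0,0],[0.05,0,0,0],[0.04,0,0,0],[0.035,0,0,0],[0.008,0,0,0],[0,0,0,0]]

```text
t: 29.28
tool_pos: [0.4672, 0.2194, 0.0531]
tool_rot: [-0.175, 1.563, 0.175]
contact_force: [0.2, 0.0, -1.3]
opening: 0.0432
```

```bash
python3 -c "from h import *;tl()"
```

```text
t 29.28 local mm [-57.5  25.5] z 53.1 toolz yaw 12.8 down -1.0 F [ 0.2  0.  -1.3] open 0.0432 q [ 0.29 -0.    2.01 -0.    1.13  0.07]
```

Call:
move_arm:
  increments:
    - [[0,0,0,0],[0,0,0,0],[0,0,0,0],[-0.04,0,0,0],[-0.1,0,0,0],[-0.13,0,0,0],[-0.13,0,0,0],[0,-0.146,-0.006,0],[0,-0.146,-0.006,0],[0,-0.146,-0.006,0],[0,-0.146,-0.006,0],[0,-0.146,-0.006,0],[0,-0.146,-0.006,0],[0,-0.146,-0.006,0],[0,-0.144,-0.006,0],[0,0,0,0],[0,0,0,0]]
  gripper: 0.3

```text
t: 30.7
tool_pos: [0.5202, -0.0687, 0.1542]
tool_rot: [-0.173, 1.563, 0.173]
contact_force: [-0.2, -0.3, 0.6]
opening: 0.06
```

```bash
python3 -c "
from pl import *
tl();pots('side')
im,P=img('top')
r=(P[...,2]>.055)&(P[...,2]<.0725);v=P[r];Q=(v[:,:2]-C)@np.c_[ex,ey]*1e3
k=(abs(Q[:,0]+58)<26)
for y in(78,26,-26,-78):
    q=Q[k&(abs(Q[:,1]-y)<26)];z=v[k&(abs(Q[:,1]-y)<26)]
    if len(q): print(y,len(q),cv2.minAreaRect(q.astype(np.float32)),np.median(z[:,2]))
"
```

```text
t 30.7 local mm [ -70.8 -267.2] z 154.2 toolz yaw 12.64 down -1.0 F [-0.2 -0.3  0.6] open 0.06 q [-0.27 -0.11  1.93  0.    1.32 -0.49]
side pot? [ 100.8 -185.7] [0.029 0.028] ('z', np.float64(0.0701), 'px', array([304., 228.]), np.int32(280))
side pot? [ -71.  -268.7] [0.044 0.045] ('z', np.float64(0.0665), 'px', array([215., 274.]), np.int32(589))
78 330 ((-59.08761215209961, 78.31172180175781), (43.30012512207031, 43.211891174316406), 14.013952255249023) 0.07006782185860716
26 319 ((-58.70072555541992, 22.66839599609375), (43.2900505065918, 42.950775146484375), 77.96542358398438) 0.06987703727782724
```

Call:
move_arm:
  increments:
    - [[0.05,0.004,0,-0.004],[0.1,0,0,0],[0.1,0,0,0],[0.08,0,0,0],[0.055,0,0,0],[0.032,0,0,0],[0,0,0,0]]

```text
t: 31.38
tool_pos: [0.5174, -0.0645, 0.046]
tool_rot: [-0.181, 1.568, 0.184]
contact_force: [0.4, 0.5, -0.3]
opening: 0.0599
```

Call:
move_arm:
  increments:
    - [[0,0,0,0],[0,0,0,0],[0,0,0,0],[0,0,0,0],[0,0,0,0]]
  gripper: 1

```text
t: 31.8
tool_pos: [0.52, -0.0664, 0.0495]
tool_rot: [-0.181, 1.562, 0.18]
contact_force: [0.3, -0.0, -1.8]
opening: 0.0431
```

```bash
python3 -c "from h import *;tl()"
```

```text
t 31.8 local mm [ -70.4 -264.8] z 49.5 toolz yaw 13.19 down -1.0 F [ 0.3 -0.  -1.8] open 0.0431 q [-0.27  0.02  1.99  0.    1.12 -0.5 ]
```

Call:
move_arm:
  increments:
    - [[-0.1,0,0,0],[-0.11,0,0,0],[-0.11,0,0,0],[-0.11,0,0,0],[0,0.15,0.01,0],[0,0.15,0.01,0],[0,0.15,0.01,0],[0,0.15,0.01,0],[0,0.15,0.01,0],[0,0,0,0],[0,0,0,0]]

```text
t: 32.72
tool_pos: [0.4885, 0.1206, 0.1565]
tool_rot: [-0.184, 1.563, 0.183]
contact_force: [0.1, -0.8, -2.0]
opening: 0.043
```

```bash
python3 -c "from h import *;tl()"
```

```text
t 32.72 local mm [-59.  -75.6] z 156.5 toolz yaw 13.41 down -1.0 F [ 0.1 -0.8 -2. ] open 0.043 q [ 0.09 -0.17  1.98 -0.    1.33 -0.14]
```

Call:
move_arm:
  increments:
    - [[0.05,-0.006,0.006,0.004],[0.08,0,0,0],[0.08,0,0,0],[0.07,0,0,0],[0.05,0,0,0],[0.04,0,0,0],[0.035,0,0,0],[0.008,0,0,0],[0,0,0,0]]

```text
t: 33.47
tool_pos: [0.4911, 0.1177, 0.0531]
tool_rot: [-0.175, 1.563, 0.175]
contact_force: [0.2, 0.4, -0.8]
opening: 0.0433
```

```bash
python3 -c "from h import *;tl()"
```

```text
t 33.47 local mm [-57.1 -79. ] z 53.1 toolz yaw 12.8 down -1.0 F [ 0.2  0.4 -0.8] open 0.0433 q [ 0.09 -0.03  2.04 -0.    1.13 -0.14]
```

Call:
move_arm:
  increments:
    - [[0,0,0,0],[0,0,0,0],[0,0,0,0],[-0.04,0,0,0],[-0.1,0,0,0],[-0.13,0,0,0],[-0.13,0,0,0],[0,-0.15,0,0],[0,-0.15,0,0],[0,-0.15,0,0],[0,-0.15,0,0],[0,-0.15,0,0],[0,0,0,0]]
  gripper: 0.3

```text
t: 34.55
tool_pos: [0.5338, -0.0702, 0.155]
tool_rot: [-0.174, 1.561, 0.169]
contact_force: [-0.1, 0.4, -0.1]
opening: 0.0599
```

```bash
cat > cells.py <<'E'
from pl import *
tl();pots('side')
im,P=img('top')
r=(P[...,2]>.055)&(P[...,2]<.0735);v=P[r];Q=(v[:,:2]-C)@np.c_[ex,ey]*1e3
k=(abs(Q[:,0]+58)<26)
for y in(78,26,-26,-78):
    s=k&(abs(Q[:,1]-y)<26)
    if s.sum()>20: print(y,s.sum(),cv2.minAreaRect(Q[s].astype(np.float32)),np.percentile(v[s][:,2],[5,50,95]).round(4))
cv2.imwrite("pics/cells.png",cv2.resize(im["pixels"][130:290,140:370,::-1],None,fx=3.4,fy=3.4,interpolation=2))
E
python3 cells.py; python3 cov.py
```

```text
t 34.55 local mm [ -57.8 -271.7] z 155.0 toolz yaw 12.52 down -1.0 F [-0.1  0.4 -0.1] open 0.0599 q [-0.27 -0.08  1.9  -0.    1.32 -0.49]
side pot? [-101.9  102.3] [0.02  0.021] ('z', np.float64(0.065), 'px', array([184., 157.]), np.int32(111))
side pot? [-109.  -122.3] [0.017 0.005] ('z', np.float64(0.0571), 'px', array([186., 222.]), np.int32(60))
side pot? [ 100.2 -186.8] [0.029 0.027] ('z', np.float64(0.0702), 'px', array([304., 228.]), np.int32(279))
78 352 ((-59.217620849609375, 78.56757354736328), (43.053993225097656, 43.51032638549805), 15.78270435333252) [0.0646 0.0699 0.0722]
26 343 ((-58.756797790527344, 22.512710571289062), (42.649410247802734, 42.95719909667969), 77.8714828491211) [0.0655 0.0701 0.0724]
-78 326 ((-57.6636962890625, -79.28730010986328), (42.6016845703125, 42.451908111572266), 32.040748596191406) [0.0672 0.0699 0.0722]
t 34.65 local mm [ -57.9 -267.3] z 154.1 toolz yaw 12.68 down -1.0 F [-0.7 -0.1  0.1] open 0.0601 q [-0.26 -0.08  1.9   0.    1.32 -0.48]
knob? [ 55.3 -87.1] [0.019 0.02 ] px 81
knob? [54.6 84.9] [0.021 0.019] px 84
side 1 front edge x -2.5
side -1 front edge x -1.3
```

View pics/cells.png

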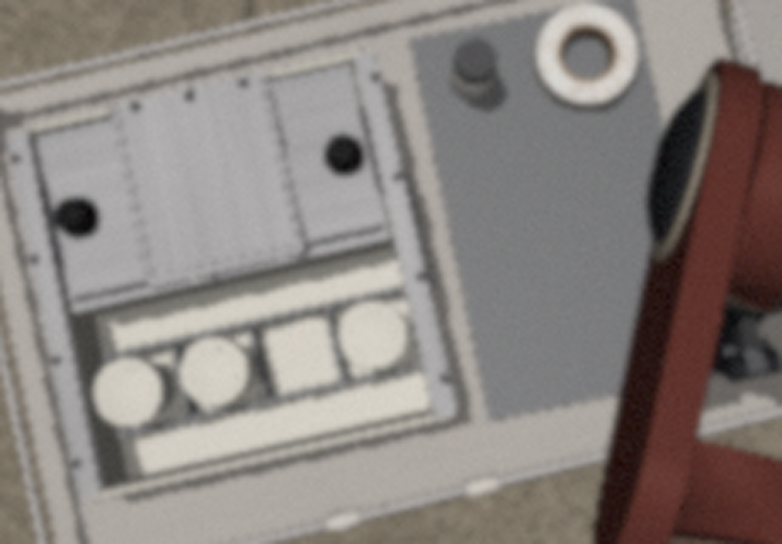

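Three lids show in cells 1, 2 and 4, each reading z ≈ 70 mm against 71 expected, so they are home. The mat holds only the vial and the tape roll. Closing the cover now, pushing from behind the knobs.

Call:
move_arm:
  increments:
    - [[0,0.121,0.099,-0.004],[0,0.121,0.099,0],[0,0.121,0.099,0],[0,0.121,0.099,0],[0,0.121,0.099,0],[0,0.121,0.099,0],[0,0,0,0],[0,0,0,0]]
  gripper: 1

```text
t: 35.42
tool_pos: [0.6353, 0.1492, 0.153]
tool_rot: [-0.185, 1.563, 0.185]
contact_force: [0.2, -1.0, 1.1]
opening: -0.0
```

```bash
python3 -c "from h import *;tl()"
```

```text
t 35.42 local mm [ 90.4 -80.7] z 153.0 toolz yaw 13.5 down -1.0 F [ 0.2 -1.   1.1] open -0.0 q [ 0.12  0.19  1.63 -0.    1.33 -0.12]
```

Call:
move_arm:
  increments:
    - [[0.06,-0.02,0,0.004],[0.07,0,0,0],[0.048,0,0,0],[0,0,0,0],[0,0,-0.024,0],[0,0,-0.024,0],[0,0,-0.024,0],[0,0,-0.024,0],[0,0,0,0]]

```text
t: 36.17
tool_pos: [0.6137, 0.1352, 0.1104]
tool_rot: [-0.176, 1.561, 0.175]
contact_force: [1.0, -0.5, 2.4]
opening: 0.0001
```

```bash
python3 cov.py
```

```text
t 36.17 local mm [ 66.3 -89.5] z 110.4 toolz yaw 12.82 down -1.0 F [ 1.  -0.5  2.4] open 0.0001 q [ 0.1   0.17  1.71 -0.    1.25 -0.13]
knob? [52.8 85.2] [0.019 0.019] px 84
side 1 front edge x -3.6
side -1 front edge x 19.4
```

Call:
move_arm:
  increments:
    - [[-0.02,0,0.088,0],[0,0.14,0,0],[0,0.14,0,0],[0,0.14,0,0],[0,0.14,0,0],[0,0.14,0,0],[0.028,0,0,0],[0,0,-0.024,0],[0,0,-0.024,0],[0,0,-0.024,0],[0,0,-0.024,0],[0,0,-0.024,0],[0,0,-0.024,0],[0,0,0,0]]

```text
t: 37.43
tool_pos: [0.5602, 0.3025, 0.1071]
tool_rot: [-0.175, 1.564, 0.176]
contact_force: [0.7, -0.4, 1.1]
opening: -0.0
```

```bash
python3 cov.py
```

```text
t 37.43 local mm [51.8 85.5] z 107.1 toolz yaw 12.8 down -1.0 F [ 0.7 -0.4  1.1] open -0.0 q [0.38 0.2  1.69 0.   1.25 0.15]
knob? [ 44.9 -85.8] [0.02 0.02] px 82
knob? [51.5 75.6] [0.013 0.002] px 10
side 1 front edge x -25.0
side -1 front edge x -10.9
```

Call:
move_arm:
  increments:
    - [[-0.02,0,0.1,0],[0,-0.137,0,0],[0,-0.137,0,0],[0,-0.137,0,0],[0,-0.137,0,0],[0,-0.137,0,0],[0.02,0,0,0],[0,0,-0.024,0],[0,0,-0.024,0],[0,0,-0.024,0],[0,0,-0.024,0],[0,0,-0.024,0],[0,0,-0.02,0],[0,0,0,0]]

```text
t: 38.7
tool_pos: [0.5883, 0.1341, 0.1069]
tool_rot: [-0.177, 1.564, 0.176]
contact_force: [0.7, 0.5, 0.4]
opening: -0.0002
```

```bash
python3 cov.py
```

```text
t 38.7 local mm [ 41.2 -84.8] z 106.9 toolz yaw 12.88 down -1.0 F [0.7 0.5 0.4] open -0.0002 q [ 0.1   0.12  1.78 -0.    1.24 -0.12]
knob? [25.4 86.4] [0.021 0.02 ] px 87
side 1 front edge x -32.0
side -1 front edge x -28.6
```

Call:
move_arm:
  increments:
    - [[-0.02,0,0.076,0],[0,0.137,0,0],[0,0.137,0,0],[0,0.137,0,0],[0,0.137,0,0],[0,0.137,0,0],[0.02,0,0,0],[0,0,-0.024,0],[0,0,-0.024,0],[0,0,-0.024,0],[0,0,-0.024,0],[0,0,-0.024,0],[0,0,0,0]]

```text
t: 39.88
tool_pos: [0.5399, 0.2973, 0.107]
tool_rot: [-0.175, 1.564, 0.175]
contact_force: [0.4, -0.0, 0.1]
opening: 0.0001
```

Call:
move_arm:
  increments:
    - [[-0.02,0,0.09,0],[0,-0.137,0,0],[0,-0.137,0,0],[0,-0.137,0,0],[0,-0.137,0,0],[0,-0.137,0,0],[0.02,0,0,0],[0,0,-0.024,0],[0,0,-0.024,0],[0,0,-0.024,0],[0,0,-0.024,0],[0,0,-0.024,0],[0,0,-0.02,0],[0,0,0,0]]

```text
t: 41.05
tool_pos: [0.5655, 0.1289, 0.107]
tool_rot: [-0.177, 1.563, 0.176]
contact_force: [0.8, -0.7, 0.8]
opening: -0.0
```

```bash
python3 cov.py
```

```text
t 41.05 local mm [ 17.9 -84.8] z 107.0 toolz yaw 12.89 down -1.0 F [ 0.8 -0.7  0.8] open -0.0 q [ 0.1   0.07  1.83 -0.    1.24 -0.13]
knob? [ 5.7 85.3] [0.019 0.019] px 83
side 1 front edge x -51.5
side -1 front edge x -61.5
```

Call:
move_arm:
  increments:
    - [[-0.02,0,0.08,0],[0,0.137,0,0],[0,0.137,0,0],[0,0.137,0,0],[0,0.137,0,0],[0,0.137,0,0],[0.02,0,0,0],[0,0,-0.024,0],[0,0,-0.024,0],[0,0,-0.024,0],[0,0,-0.024,0],[0,0,-0.024,0],[0,0,-0.014,0],[0,0,0,0]]

```text
t: 42.32
tool_pos: [0.5146, 0.2917, 0.1069]
tool_rot: [-0.176, 1.564, 0.175]
contact_force: [0.5, -0.9, 0.2]
opening: 0.0001
```

Call:
move_arm:
  increments:
    - [[-0.02,0,0.09,0],[0,-0.137,0,0],[0,-0.137,0,0],[0,-0.137,0,0],[0,-0.137,0,0],[0,-0.137,0,0],[0.02,0,0,0],[0,0,-0.024,0],[0,0,-0.024,0],[0,0,-0.024,0],[0,0,-0.024,0],[0,0,-0.024,0],[0,0,-0.016,0],[0,0,0,0]]

```text
t: 43.48
tool_pos: [0.5411, 0.1236, 0.1069]
tool_rot: [-0.176, 1.564, 0.177]
contact_force: [1.6, 1.0, 0.1]
opening: 0.0001
```

```bash
python3 cov.py
```

```text
t 43.48 local mm [ -7.1 -84.5] z 106.9 toolz yaw 12.88 down -1.0 F [1.6 1.  0.1] open 0.0001 q [ 0.09  0.01  1.89  0.    1.23 -0.13]
knob? [-21.5  85.8] [0.019 0.019] px 82
side 1 front edge x -77.1
side -1 front edge x -86.9
```

Call:
move_arm:
  increments:
    - [[-0.02,0,0.08,0],[0,0.137,0,0],[0,0.137,0,0],[0,0.137,0,0],[0,0.137,0,0],[0,0.137,0,0],[0.02,0,0,0],[0,0,-0.024,0],[0,0,-0.024,0],[0,0,-0.024,0],[0,0,-0.024,0],[0,0,-0.024,0],[0,0,-0.012,0],[0,0,0,0]]

```text
t: 44.75
tool_pos: [0.4909, 0.2864, 0.1069]
tool_rot: [-0.176, 1.563, 0.175]
contact_force: [1.3, -0.6, 1.3]
opening: -0.0002
```

Call:
move_arm:
  increments:
    - [[-0.02,0,0.08,0],[0,-0.137,0,0],[0,-0.137,0,0],[0,-0.137,0,0],[0,-0.137,0,0],[0,-0.137,0,0],[0.02,0,0,0],[0,0,-0.024,0],[0,0,-0.024,0],[0,0,-0.024,0],[0,0,-0.024,0],[0,0,-0.02,0],[0,0,0,0]]

```text
t: 45.83
tool_pos: [0.5195, 0.1188, 0.1069]
tool_rot: [-0.177, 1.564, 0.177]
contact_force: [0.3, -0.1, 0.2]
opening: 0.0002
```

```bash
python3 cov.py
```

```text
t 45.83 local mm [-29.3 -84.3] z 106.9 toolz yaw 12.91 down -1.0 F [ 0.3 -0.1  0.2] open 0.0002 q [ 0.09 -0.04  1.95  0.    1.23 -0.14]
knob? [-44.6  86. ] [0.019 0.02 ] px 82
```

Call:
move_arm:
  increments:
    - [[-0.02,0,0.076,0],[0,0.137,0,0],[0,0.137,0,0],[0,0.137,0,0],[0,0.137,0,0],[0,0.137,0,0],[0.02,0,0,0],[0,0,-0.024,0],[0,0,-0.024,0],[0,0,-0.02,0],[0,0,-0.012,0],[0,0,-0.01,0],[0,0,0,0]]

```text
t: 47.02
tool_pos: [0.4792, 0.2835, 0.1071]
tool_rot: [-0.175, 1.563, 0.175]
contact_force: [2.4, -0.1, -1.0]
opening: -0.0001
```

Call:
move_arm:
  increments:
    - [[-0.02,0,0.06,0],[0,-0.137,0,0],[0,-0.137,0,0],[0,-0.137,0,0],[0,-0.137,0,0],[0,-0.137,0,0],[0.02,0,0,0],[0,0,-0.024,0],[0,0,-0.02,0],[0,0,-0.012,0],[0,0,-0.008,0],[0,0,0,0]]

```text
t: 48.02
tool_pos: [0.5159, 0.1181, 0.107]
tool_rot: [-0.177, 1.562, 0.177]
contact_force: [2.0, 0.9, -1.0]
opening: -0.0002
```

```bash
python3 cov.py
```

```text
t 48.02 local mm [-32.9 -84.2] z 107.0 toolz yaw 12.92 down -1.0 F [ 2.   0.9 -1. ] open -0.0002 q [ 0.08 -0.05  1.95  0.    1.23 -0.14]
knob? [-53.4  86.2] [0.018 0.02 ] px 86
side 1 front edge x -110.3
side -1 front edge x -112.2
```

Call:
move_arm:
  increments:
    - [[0,0,-0.008,0],[0,0,-0.008,0],[0,0,0,0]]

```text
t: 48.37
tool_pos: [0.514, 0.1171, 0.1078]
tool_rot: [-0.175, 1.558, 0.177]
contact_force: [5.3, 1.6, 2.3]
opening: -0.0003
```

Call:
move_arm:
  increments:
    - [[-0.02,0,0.06,0],[0,0.137,0,0],[0,0.137,0,0],[0,0.137,0,0],[0,0.137,0,0],[0,0.137,0,0],[0.02,0,0,0],[0,0,-0.024,0],[0,0,-0.02,0],[0,0,-0.008,0],[0,0,-0.008,0],[0,0,-0.008,0],[0,0,0,0]]

```text
t: 49.45
tool_pos: [0.475, 0.2823, 0.1085]
tool_rot: [-0.173, 1.556, 0.175]
contact_force: [7.1, 2.7, 0.3]
opening: 0.0002
```

```bash
python3 cov.py
```

```text
t 49.45 local mm [-35.8  85. ] z 108.5 toolz yaw 12.72 down -1.0 F [7.1 2.7 0.3] open 0.0002 q [ 0.4   0.    1.9  -0.    1.23  0.18]
knob? [-56.6 -86. ] [0.019 0.019] px 84
knob? [-56.   76.7] [0.013 0.005] px 15
```

Call:
move_arm:
  increments:
    - [[0,0,-0.01,0],[0,0,-0.01,0],[0,0,0,0]]

```text
t: 49.8
tool_pos: [0.4712, 0.2814, 0.1102]
tool_rot: [-0.173, 1.554, 0.175]
contact_force: [6.2, 1.3, 5.4]
opening: -0.0001
```

Call:
move_arm:
  increments:
    - [[-0.02,0,0.06,0],[0,-0.137,0,0],[0,-0.137,0,0],[0,-0.137,0,0],[0,-0.137,0,0],[0,-0.137,0,0],[0.02,0,0,0],[0,0,-0.024,0],[0,0,-0.016,0],[0,0,-0.008,0],[0,0,-0.008,0],[0,0,0,0]]

```text
t: 50.8
tool_pos: [0.5125, 0.1153, 0.1102]
tool_rot: [-0.176, 1.544, 0.174]
contact_force: [19.3, -0.1, -3.5]
opening: -0.0001
```

```bash
python3 cov.py
```

```text
t 50.8 local mm [-36.9 -86.1] z 110.2 toolz yaw 12.84 down -0.9998 F [19.3 -0.1 -3.5] open -0.0001 q [ 0.08 -0.07  1.97 -0.    1.22 -0.14]
knob? [-56.8  85.4] [0.019 0.021] px 88
side 1 front edge x -112.5
side -1 front edge x -113.2
```

Call:
move_arm:
  increments:
    - [[0,0,0.06,0],[-0.12,0,0,0],[-0.12,0,0,0],[0,-0.15,0,0],[0,-0.15,0,0],[0,-0.15,0,0],[0,-0.15,0,0],[0,-0.15,0,0],[0,0,0,0],[0,0,0,0]]

```text
t: 51.73
tool_pos: [0.562, -0.0653, 0.1664]
tool_rot: [-0.173, 1.565, 0.175]
contact_force: [-0.1, 0.4, 0.1]
opening: -0.0005
```

```bash
python3 cov.py; python3 -c "
from h import *
im,P=img('top')
r=ctrl.trace('top','cover')[0]['region']&(abs(P[...,2]-.078)<.005)
Q=(P[r][:,:2]-C)@np.c_[ex,ey]*1e3
print(cv2.minAreaRect(Q.astype(np.float32)))
cv2.imwrite('pics/end.png',cv2.resize(im['pixels'][130:300,130:370,::-1],None,fx=3.3,fy=3.3,interpolation=2))
for n in('tape_roll','vial'):
    x=ctrl.trace('top',n)[0];c,s,k=topcentre(P,x['region']);print(n,x['score'],c.round(4))
"
```

```text
t 51.73 local mm [ -29.2 -273.2] z 166.4 toolz yaw 12.68 down -1.0 F [-0.1  0.4  0.1] open -0.0005 q [-0.25 -0.03  1.83  0.    1.34 -0.47]
knob? [-56.4 -84.9] [0.019 0.021] px 84
knob? [-56.7  85.7] [0.019 0.021] px 85
side 1 front edge x -113.1
side -1 front edge x -112.4
((-56.0898551940918, -0.23846435546875), (116.02559661865234, 210.564208984375), 0.20737643539905548)
tape_roll 0.79 [ 0.6809 -0.0248  0.0276]
vial 0.64 [0.6658 0.0521 0.0763]
```

View pics/end.png

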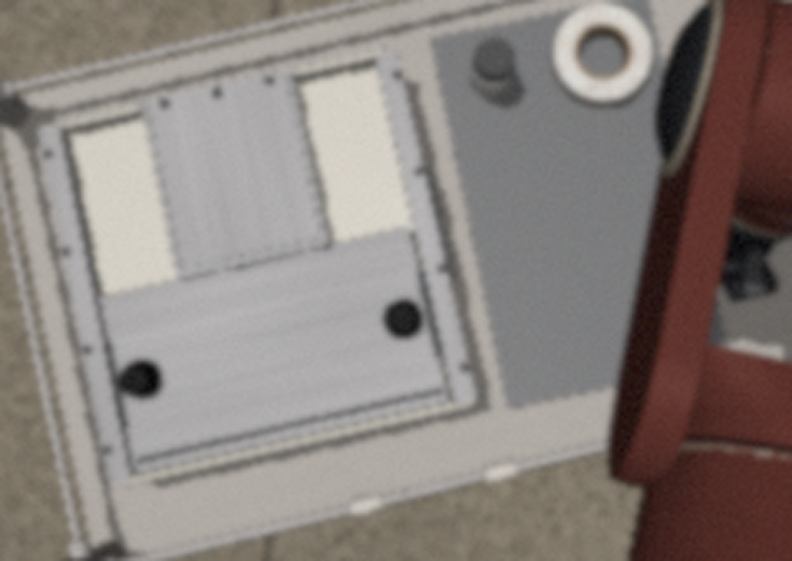

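The cover is shut and square: origin at −56.1 mm, skew 0.2°. The bystanders have not moved and the arm is clear.

```bash
python3 -c "
from h import *
print(ctrl.finish_job())"
```

```text
the job is handed in; nothing more can be done
None
```

The job is done and handed in at about 52 s of the 210 s allowed. I opened the cover by pushing its two knobs in turn. Three pots were present. I pressed their lids home and stood them upright in cells 1, 2 and 4, then worked the cover shut again.

What the last checks showed:
- **Lids:** each was pressed on to a hard stop at 31–34 N. In the cells their tops read about 70 mm high, against 71 mm expected for a lid fully home.
- **Pots:** lid centres were within 4 mm of their cell centres. I measured this before closing the cover, as they cannot be seen once it is shut.
- **Cover:** its origin reads −56.1 mm against −56 mm for fully shut. The knobs are at −56.4 and −56.7 mm, so it is square to about 0.2°.
- **Vial and tape roll:** both are where they started, to within 1 mm.
- **Arm:** clear of everything when I handed in.

Two things were less clean:
- **Last pushes at the left knob:** the finger rode up it slightly at about 7 N, so I did not feel a firm stop on that side. The right knob stopped firmly at 19 N, and the camera shows both ends level.
- **Stray detections:** the trained network sometimes reported the cover or carrier as a knob or the vial. I discounted those against the pictures and the depth readings.

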